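Release the left-hand clamp nut of a bench lap and take off its clamp plate

ROBOT

A 6-joint arm with a two-finger parallel gripper is mounted at the origin on the work surface. World frame = base frame: x ahead of the robot, y to its left, z up, the work surface at z = 0. Lengths are in m, angles in rad, forces in N, time in s.
With the tool pointing down it reaches from about 0.35 to 0.775 m from the base axis. Payload 5.5 kg.
Tool frame: the origin (TCP) lies at the very end of the fingers, on their centre line; the grasp point (between the pads) lies 19 mm behind it; z points along the fingers, y is the direction in which the jaws open and shut (so a half turn about z gives the same grasp; the last joint's range is limited). The gripper opens to 85 mm and grips with 20 to 120 N. Pads are 22 mm wide; open, the fingers measure 114 mm over their backs; the gripper's body (76 mm by 85 mm) begins 54 mm behind the grasp point. The pads swing forward as they close: fully open they stand 13 mm farther back than shut.
Start: joints at [0.979, 0.313, 0.046, 1.304, 0, 1.431], TCP at [0.251, 0.517, 0.231] pointing down, gripper open.
Joint ranges: [-2.76, 2.76], [-0.86, 1.69], [-1.03, 1.26], [-2.2, 2.34], [-1.47, 1.5], [-3.14, 3.14]. Speed limits (rad/s): [2.57, 2.57, 3.14, 3.14, 3.14, 3.14].

INTERFACE

Orientations are given as a unit quaternion [w, x, y, z].
In Python, from workcell import get_state, read_camera, hand_in, find_in, silhouettes gives the robot as it stands. The module is installed in compiled form; this text tells all that it offers.
- The arm moves only by the tool send_rows, never from a script. Its argument "deltas" is a list that holds one entry, the list of rows, each a list of 6 numbers: the shift along the world's x, y, z in cm, then the turn, a rotation vector about the world's x, y, z in degrees. In form: [[[dx, dy, dz, wx, wy, wz], ...]]. A call has 1 to 12 rows; each row is the pose to reach, as a shift and turn from the pose commanded when the call began; what a row does not reach only later rows make up. A row lasts 1/10 s, in which the tool goes at most 50 mm and 8.59 degrees, less where a joint would pass 70% of its speed; a pose out of reach is approached as far as the arm can. A call with a gripper value outside its range is refused whole. "jaw" is the opening, from -1 (shut) to 1 (fully open), so that 0 is half open, set as the call begins (left out, the last holds). The fingers move at their own pace and stop on an object; "force" is the grip in N (left out, the last holds). Time passes only in rows, so rows that repeat a pose let the fingers close. It gives the time, the measured TCP pose, the force and the opening at its end, in the units of the state.
- get_state(): the state, without advancing time (a new reading comes with each control period).
- read_camera(name): name is "scene" or "top"; returns a dict with "img" (400x640x3 uint8, red, green, blue), "z_map" (400x640 float32, m along the optical axis (not along the pixel's ray), 0 where there is no reading), "vfov" (degrees; the focal length in pixels is half the picture's height over the tangent of half this angle, whatever the lens; pixels are square), "cx", "cy" (the principal point, pixels), "k1" (the pictures are not rectified: a ray, as slopes to the right and down, at radius r is drawn at 1 + k1 r^2 times it, then the intrinsics apply), "R" (3x3) and "t" (3): a world point X has camera coordinates R X + t. Camera axes: x right, y down, z forward; pixel columns grow to the right and rows downward; lengths in m; the calibration is good to about 2 mm. A picture is of the moment at which its call begins.
- hand_in(): hands the job in, once; it reports no verdict.
Trained networks look in a picture, given as the dict that the camera call returned (one of the last four; its "shot" number tells which), for a name from the list of things; names that differ only in an ending like _2 or _b are one class to them, and where a whole thing is asked for, a point or a joint stands for the part that bears it (a point fixed in the world has none). Each returns a list of dicts, best first, with "conf" (0 to 1); they miss things now and then, are a little off and sometimes report something else, mostly with a low value. They report only what shows in the picture. A call takes as long as a camera call. They do not tell look-alikes from the thing itself.
- find_in(picture, thing): "box" ([centre column, centre row, width, height] in pixels, round what is visible of it).
- silhouettes(picture, thing): "mask" (400x640 bool, what is visible of it) and "box" ([centre column, centre row, width, height] in pixels, round what is visible of it).
The state is a dict: "clock": time; "joint_pos": joint angles; "qvel": joint speeds; "tau": joint torques, N m; "tcp_pos": TCP position; "orientation": TCP orientation; "wrist_force": force on the tool from outside, world axes, zero at the start; "ft_torque": the same for the moment, N m; "finger_gap": finger opening in m.
Only numpy, scipy, OpenCV 4.12 (cv2) and the standard library are available. Lean on these libraries where they do the work, as an engineer would, in place of code of your own. Each camera call takes 0.05 s, during which the arm holds its last target.

TASK

Loosen the lever nut on top of the bench lap: its thread is left-handed, so it loosens clockwise seen from above. Feel that it gives that way and wind it on until you just feel its stop, without wrenching the locked spindle; then draw the U-shaped clamp plate out sideways from under the nut by its upright tab, gently and level, and lay it flat in the shallow tray. Leave the other things on the bench where they are.

Things in the scene. Friction and masses are not known exactly. Their poses are not given: they have to be found in the camera images.
- lap: bench lap: white housing 200 x 200 mm, 82 mm high, with a round aluminium lap disc (160 mm across, 10 mm thick) on top whose upper face is 100 mm above the bench. Fixed. Origin: centre of the underside, on the vertical spindle axis; z up. A steel stud 12 mm across stands up on the axis through plate and nut
- nut: dark steel left-hand nut on the stud, on the lap's axis: at the bottom a collar 24 mm across, 12 mm high, above it a hub 32 mm across, 32 mm high, and one lever bar (10 mm thick, centre line 34 mm above the origin) ending in an upright round black knob. Origin: on the axis, at the collar's underside; z up. At the start the origin is 4 to 8 mm above the lap disc
- nut_top (a point): centre of the nut's top face, 44 mm above its origin. Turned clockwise seen from above, the nut rises 2 mm per radian up to a hard stop. At the start 2.0 to 3.6 rad are left to that stop; how much, and the bearings of the stops, vary and are not to be seen. Anticlockwise it comes up against its tight stop. Running friction 0.3 N m, about 5 N at the knob; it stays where it is left
- lever_knob (a point): centre of the top face of the lever's knob: an upright plain cylinder 16 mm across, 50 mm tall, 65 mm from the nut's axis, its top face 80 mm above the nut's origin. It may be pushed, or gripped and cranked round while it turns between the fingers; it is smooth and slides out along the finger pads if driven along them, so keep the pads (or the back of a finger) pushing along its path
- spindle (a joint): twist of the locked spindle with the lap disc and stud, rad, 0 at rest, positive anticlockwise seen from above. The lock gives like a spring of 10 N m per rad: 10 N sideways at the knob twist it 0.065 rad. More than 0.11 rad either way (17 N at the knob) is wrenching and damages it
- plate: U-shaped steel clamp plate lying on the lap disc under the nut: 48 x 48 mm, 4 mm thick, with a rim round its seat to 9 mm height. A slot 16 mm wide opens towards +x; a neck 24 mm wide leads to an upright tab on the -x side. Spans x = -62 to +24 mm. Mass about 0.12 kg. Origin: underside, on the axis of the seat; x from tab to slot, z up
- plate_seat (a point): centre of the plate's seat, 4 mm above its underside. The nut's collar sits in the seat (30 mm wide; rim lips 16 mm apart at the slot), so the plate is caught until the collar has risen well clear of the 9 mm rim. Then it slides out level along its own -x (tab first); after 45 mm it is clear of nut and stud and can be lifted
- plate_tab (a point): centre of the top edge of the plate's upright tab: 10 mm thick (plate's y), 24 mm long (plate's x), from the plate's underside to 34 mm height, 50 mm from the plate's origin on its -x side
- tray: shallow open grey tray, 170 x 140 mm outside, 25 mm high, walls and floor 4 mm. Fixed. Origin: centre of the underside; long side along its x
- case: closed black accessory case 150 x 120 x 40 mm, loose bystander; origin: centre of the underside
- reel: empty clear plastic reel 60 mm across, 34 mm high, standing on its flange, bystander; origin: centre of the underside
- jar: small amber jar with white cap, 50 mm across, 60 mm high, bystander; origin: centre of the underside
Not all that is in view belongs to the job. Leave any red look-alike of the tray alone.

How it is judged:
By the outcome, as a careful person would: the job done as asked, in the order asked, and still so for the second after the job is handed in, with the robot touching nothing.
It also fails if it takes over 72 s, if anything falls off the work surface, if the arm or the gripper's body presses on something with over 40 N, if the wrist force passes 120 N, or if a joint passes its speed limit or range.

## Working session

There is one attempt and no reset: what is moved stays moved. The work goes in short steps, Python scripts to look and compute and a tool call to move; the robot and the scene stay as the last step left them, time stands still between calls to the robot, and variables do not carry over. Pictures are saved under pics/ and viewed, and the job is handed in when it is done.

Besides the shell and the picture viewer there is one more tool, called after "Request:" by a JSON object that holds its "method" and its "body". send_rows: Moves the arm, as the interface text tells. Its arguments: {"type":"object","properties":{"deltas":{"type":"array","items":{"type":"array","items":{"type":"array","items":{"type":"number"}}}},"jaw":{"type":"number"},"force":{"type":"number"}},"required":["deltas"]}

```bash
mkdir -p pics
cat > h.py <<'E'
import numpy as np, cv2
from workcell import *
def shot(name,fn):
    p=read_camera(name); cv2.imwrite('pics/'+fn,cv2.cvtColor(p['img'],cv2.COLOR_RGB2BGR)); return p
def f(p): return 200/np.tan(np.radians(p['vfov'])/2)
def pts(p,uv,z=None):
    """uv Nx2 -> world via z_map (or given world plane height z)"""
    uv=np.atleast_2d(np.array(uv,float)); F=f(p)
    d=(uv-[p['cx'],p['cy']])/F; s=d.copy()
    for _ in range(20):
        r2=(s**2).sum(1,keepdims=True); s=d/(1+p['k1']*r2)
    ray=np.c_[s,np.ones(len(s))]; R=p['R'];t=p['t']
    if z is None:
        zz=p['z_map'][uv[:,1].round().astype(int),uv[:,0].round().astype(int)]
    else:
        c=-R.T@t; w=ray@R; zz=(z-c[2])/w[:,2]
    return (ray*zz[:,None]-t)@R
def proj(p,X):
    X=np.atleast_2d(X); c=X@p['R'].T+p['t']; s=c[:,:2]/c[:,2:]
    r2=(s**2).sum(1,keepdims=True); return s*(1+p['k1']*r2)*f(p)+[p['cx'],p['cy']]
def cloud(p,mask):
    v,u=np.nonzero(mask&(p['z_map']>0)); return pts(p,np.c_[u,v])
E
python3 - <<'E'
from h import *
s=get_state(); print(s)
for c in ('scene','top'):
    p=shot(c,c+'0.png'); print(c,p['vfov'],p['cx'],p['cy'],p['k1'],-p['R'].T@p['t'],p['R'])
    for n in ['lap','nut','lever_knob','plate','plate_tab','tray','case','reel','jar']:
        print(n,[(np.round(b['box']),round(b['conf'],2)) for b in find_in(p,n)[:3]])
E
```

```text
{'clock': 0.0, 'joint_pos': array([9.79373895e-01, 3.14033773e-01, 4.49864784e-02, 1.30359765e+00,
       2.92824854e-05, 1.43117429e+00]), 'qvel': array([-0.00052859,  0.00121494,  0.00077515, -0.00166648, -0.00029934,
       -0.00073935]), 'tau': array([ 5.59513428e-04, -4.80630434e+01,  2.98532510e+01,  1.93664973e-02,
       -5.95163829e-05,  7.33543658e-06]), 'tcp_pos': array([0.25076459, 0.51687659, 0.23039295]), 'orientation': array([-3.44056524e-04,  2.23983697e-01,  9.74592453e-01, -8.58013838e-04]), 'wrist_force': array([ 0.32858975, -0.9132172 , -0.11173724]), 'ft_torque': array([-0.02810655,  0.00558234, -0.02364301]), 'finger_gap': 0.08564313455537756}
scene 56.11971942666836 318.1943543335658 199.0875845485564 -0.029197599300979798 [1.13537841 0.09177419 1.11168779] [[-0.03718994  0.99917661  0.01621755]
 [ 0.82502735  0.03985714 -0.56368544]
 [-0.5638677  -0.0075835  -0.82583032]]
lap [(array([298., 238.,  77.,  69.]), 0.56)]
nut [(array([304., 215.,  30.,  32.]), 0.49), (array([296., 224.,  18.,  27.]), 0.45)]
lever_knob [(array([305., 214.,  31.,  29.]), 0.65)]
plate
[... 571 characters left out ...]
4 -0.99980778 -0.01939074]
 [-0.99717447 -0.00143316 -0.07510678]
 [ 0.07506456  0.01955357 -0.99698695]]
lap [(array([351., 163.,  95.,  92.]), 0.57), (array([353., 168.,  19.,  29.]), 0.35)]
nut [(array([345., 167.,  32.,  27.]), 0.58)]
lever_knob [(array([344., 165.,  29.,  24.]), 0.53)]
plate [(array([352., 166.,  19.,  33.]), 0.65)]
plate_tab [(array([350., 168.,  22.,  35.]), 0.61)]
tray [(array([238., 201.,  61.,  72.]), 0.67), (array([158., 170.,  73.,  76.]), 0.65), (array([229., 284.,  61.,  69.]), 0.55)]
case [(array([485., 192.,  44.,  60.]), 0.88), (array([354., 162.,  61.,  56.]), 0.26)]
reel [(array([271., 123.,  20.,  26.]), 0.6)]
jar [(array([453., 114.,  23.,  19.]), 0.74)]
```

Run:
```python
from h import *
a=cv2.imread('pics/scene0.png'); b=cv2.imread('pics/top0.png')
cv2.imwrite('pics/s_crop.png',cv2.resize(a[170:290,220:380],None,fx=5,fy=5,interpolation=cv2.INTER_CUBIC))
cv2.imwrite('pics/t_crop.png',cv2.resize(b[105:225,280:440],None,fx=5,fy=5,interpolation=cv2.INTER_CUBIC))
```

```text
(no output)
```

View pics/scene0.png

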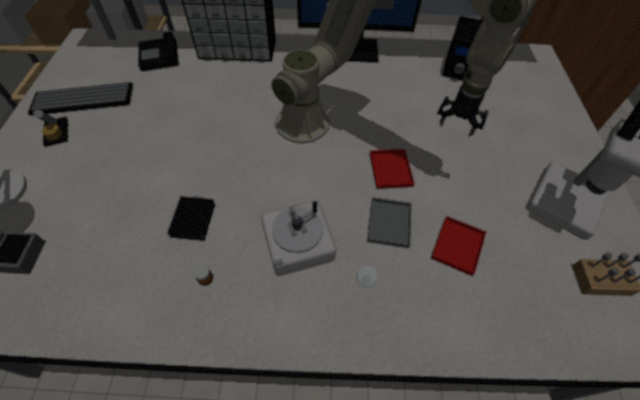

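View pics/top0.png

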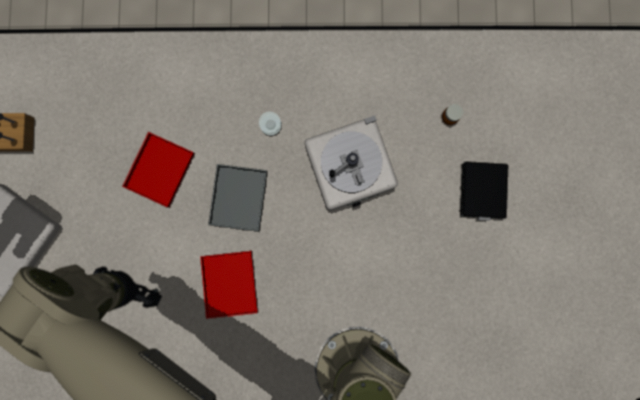

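```bash
ls pics
```

```text
s_crop.png
scene0.png
t_crop.png
top0.png
```

View pics/s_crop.png

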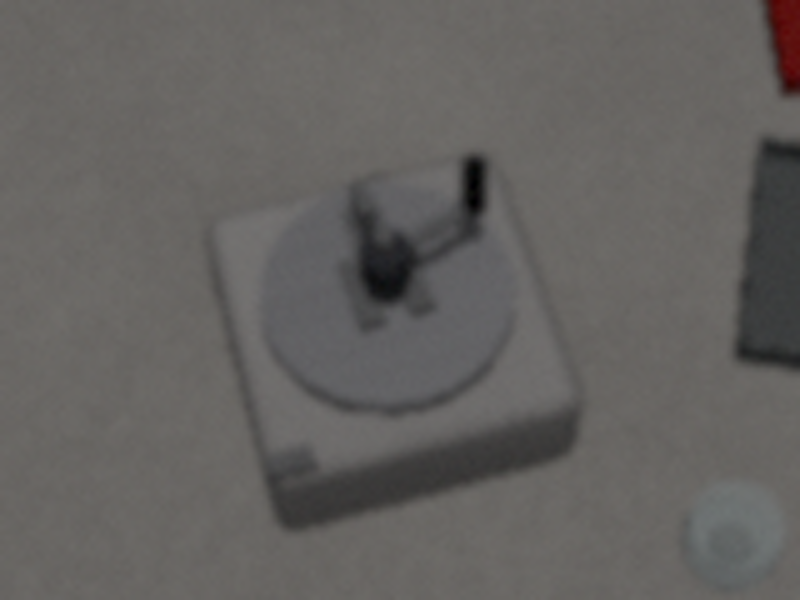

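View pics/t_crop.png

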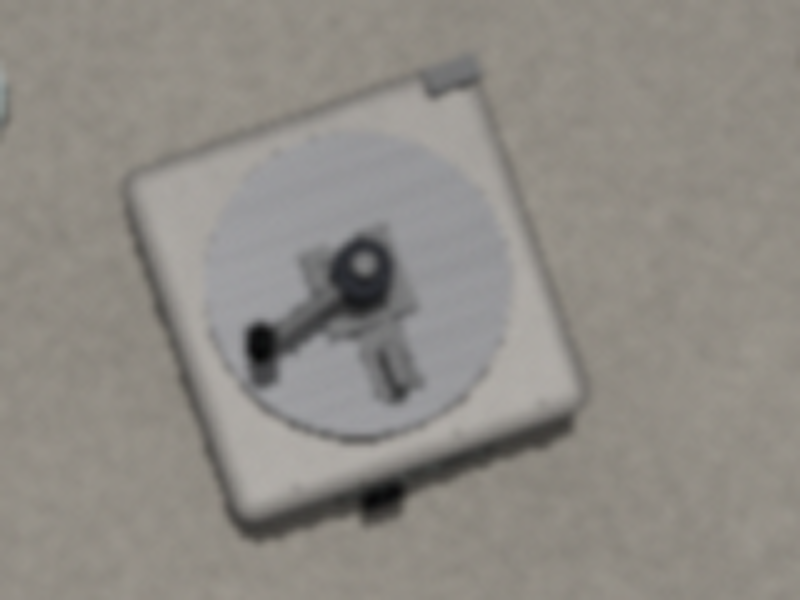

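The images show the lap at about (350,163) in the top view, with the lever knob to its lower left at (332,173) and the tab to its lower right at (359,181). The grey tray is at (238,198), between two red look-alikes. Next I'll measure these.

Run:
```python
from h import *
for c in ('top','scene'):
    p=read_camera(c)
    z=p['z_map']; v,u=np.mgrid[0:400,0:640]
    P=pts(p,np.c_[u.ravel(),v.ravel()]); ok=z.ravel()>0
    P=P[ok]; 
    # region lap
    d=np.hypot(P[:,0]-.48,P[:,1]-.02)<.2
    near=(P[:,0]>.3)&(P[:,0]<.6)&(abs(P[:,1])<.13)
    Q=P[near]
    for lo,hi in [(.07,.09),(.094,.103),(.11,.125),(.125,.137),(.137,.148),(.148,.165),(.165,.2)]:
        q=Q[(Q[:,2]>lo)&(Q[:,2]<hi)]
        if len(q): print(c,lo,len(q),q.mean(0).round(4),np.median(q,0).round(4),q.min(0).round(3),q.max(0).round(3))
    for b in silhouettes(p,'tray')[:3]:
        m=b['mask']; q=cloud(p,m); col=p['img'][m].mean(0)
        r=cv2.minAreaRect((q[:,:2]*1000).astype(np.float32)); print('tray',b['conf'],col.round(),np.median(q,0).round(4),r)
    if c=='top':
        from scipy.optimize import least_squares
        # disc centre
        e=pts(p,[[351.6,161.8]],.1); print('disc guess',e)
        cr=lambda x,y:(280+x/5,105+y/5)
        print('knobtop',pts(p,[cr(260,342)],.186),'hubtop',pts(p,[cr(362,268)],.15),'tabtop',pts(p,[cr(397,385)],.134))
    else:
        cr=lambda x,y:(220+x/5,170+y/5)
        print('knobtop',pts(p,[cr(474,160)],.186),'hubtop',pts(p,[cr(386,245)],.15),'tabtop',pts(p,[cr(360,190)],.134),'disc',pts(p,[cr(388,284)],.1))
    np.savez(c+'.npz',**{k:p[k] for k in p if k!='shot'})
from scipy.spatial.transform import Rotation as R
w,x,y,zq=get_state()['orientation']; print(R.from_quat([x,y,zq,w]).as_matrix().round(3))
```

```text
top 0.07 1742 [0.5063 0.0185 0.0803] [0.4958 0.0328 0.0805] [ 0.435 -0.102  0.07 ] [0.6  0.13 0.09]
top 0.094 1722 [0.543  0.0192 0.0991] [0.5446 0.0207 0.0992] [ 0.477 -0.058  0.094] [0.6   0.098 0.103]
top 0.11 57 [0.5461 0.0164 0.113 ] [0.5435 0.011  0.1116] [ 0.496 -0.01   0.11 ] [0.582 0.047 0.125]
top 0.125 49 [0.515  0.009  0.1331] [0.5099 0.0026 0.1336] [ 0.497 -0.005  0.127] [0.555 0.076 0.137]
top 0.137 127 [0.5413 0.0357 0.1435] [0.5415 0.0332 0.1437] [0.507 0.005 0.137] [0.569 0.078 0.148]
top 0.148 67 [0.553  0.0223 0.1535] [0.5558 0.019  0.151 ] [0.508 0.006 0.148] [0.568 0.078 0.165]
top 0.165 42 [0.5184 0.067  0.1804] [0.5157 0.0714 0.1826] [0.508 0.015 0.166] [0.555 0.079 0.188]
tray 0.87 [81. 85. 83.] [0.4669 0.3291 0.0041] ((466.7917175292969, 326.75811767578125), (142.49127197265625, 170.83216857910156), 82.14838409423828)
tray 0.75 [128.  11.   8.] [0.5452 0.5553 0.0042] ((547.6705322265625, 557.1065673828125), (155.23114013671875, 177.92198181152344), 65.76289367675781)
tray 0.56 [132.  13.  10.] [0.2268 0.3512 0.004 ] ((226.88906860351562, 352.6532897949219), (
[... 955 characters left out ...]
189]
tray 0.92 [85. 22. 21.] [0.5446 0.556  0.0069] ((537.4165649414062, 558.0953369140625), (153.0765838623047, 196.79432678222656), 65.01575469970703)
tray 0.76 [58. 59. 59.] [0.4688 0.331  0.0052] ((461.40667724609375, 331.6810607910156), (142.83425903320312, 191.51719665527344), 82.6603775024414)
tray 0.71 [81. 20. 18.] [0.2285 0.3552 0.0058] ((217.75869750976562, 356.23602294921875), (202.32513427734375, 154.35150146484375), 6.403817653656006)
knobtop [[0.51428591 0.07358767 0.186     ]] hubtop [[0.55387763 0.02286126 0.15      ]] tabtop [[0.50518683 0.00288317 0.134     ]] disc [[0.55183596 0.02245796 0.1       ]]
[[-0.9    0.437  0.   ]
 [ 0.437  0.9    0.   ]
 [-0.     0.    -1.   ]]
```

Request:
{"method": "send_rows", "body": {"deltas": [[[1,-2,1,0,0,8],[2,-4,2,0,0,16],[3.2,-5.5,2,0,0,24],[4.5,-8,2,0,0,32],[6,-10,2,0,0,40],[7,-12,2,0,0,48],[8.3,-14,2,0,0,56],[9.5,-16,2,0,0,64],[11,-18.5,2,0,0,72],[12.4,-21,2,0,0,80],[13.6,-23,2,0,0,88],[14.8,-25,2,0,0,96]]], "jaw": -0.35, "force": 20}}

```text
clock: 2.4
tcp_pos: [0.3995, 0.2663, 0.2515]
orientation: [0.0, -0.577, 0.817, -0.0]
wrist_force: [0.7, -0.9, 0.6]
finger_gap: 0.0277
```

```bash
cat > st.py <<'E'
from h import *
from scipy.spatial.transform import Rotation as Ro
def st(A=(0.5535,0.021)):
    s=get_state(); w,x,y,z=s['orientation']; M=Ro.from_quat([x,y,z,w]).as_matrix()
    a=np.array(A); r=s['tcp_pos'][:2]-a; th=np.arctan2(r[1],r[0]); t=np.array([np.sin(th),-np.cos(th)])
    print('t',round(s['clock'],2),'tcp',s['tcp_pos'].round(4),'yawy',np.degrees(np.arctan2(M[1,1],M[0,1])).round(1),'tz',M[:,2].round(3),'F',s['wrist_force'].round(2),'gap',round(s['finger_gap'],4),'q',s['joint_pos'].round(2))
    print('r',np.hypot(*r).round(4),'bearing',np.degrees(th).round(1),'Fcw(on tool)',(s['wrist_force'][:2]@t).round(2),'Frad',(s['wrist_force'][:2]@r/np.hypot(*r)).round(2))
if __name__=='__main__': st()
E
python3 st.py
python3 - <<'E'
from h import *
from scipy.optimize import least_squares
for c in ('top','scene'):
    p=dict(np.load(c+'.npz'))
    z=p['z_map']; v,u=np.mgrid[0:400,0:640]
    m=z.ravel()>0; P=pts(p,np.c_[u.ravel()[m],v.ravel()[m]])
    q=P[(P[:,2]>.128)&(P[:,2]<.1365)&(P[:,0]<.53)&(P[:,0]>.48)&(abs(P[:,1])<.03)]
    print(len(q),q.mean(0),cv2.minAreaRect((q[:,:2]*1000).astype(np.float32)))
    d=q-q.mean(0); print(np.linalg.svd(d[:,:2],full_matrices=False)[2][0])
    q=P[(P[:,2]>.17)&(P[:,0]<.56)&(P[:,0]>.49)&(P[:,1]<.1)&(P[:,1]>.05)]; print('knob',len(q),q.mean(0),q[:,2].max())
E
```

```text
t 2.4 tcp [0.3995 0.2663 0.2515] yawy 160.4 tz [ 0.  0. -1.] F [ 0.69 -0.87  0.63] gap 0.0277 q [ 0.42  0.12 -0.15  1.3   0.   -0.81]
r 0.2896 bearing 122.1 Fcw(on tool) 0.12 Frad -1.1
35 [0.50901094 0.00232064 0.13311673] ((508.74041748046875, 2.3029870986938477), (23.66438865661621, 9.78428840637207), 20.22383689880371)
[-0.92208516 -0.38698702]
knob 35 [0.51521686 0.07214529 0.1829577 ] 0.18784926781270767
26 [0.51090394 0.00400252 0.13330221] ((509.6900634765625, 3.5216898918151855), (23.44979476928711, 9.982728004455566), 19.009017944335938)
[0.94224236 0.33493185]
knob 31 [0.51926066 0.07414561 0.18172953] 0.1893333441510574
```

Request:
{"method": "send_rows", "body": {"deltas": [[[1.3,-2.2,0,0,0,8],[2.6,-4.4,0,0,0,16],[4,-6.8,0,0,0,24],[5.4,-9.1,0,0,0,32],[6.8,-11.5,0,0,0,40],[8.2,-13.9,0,0,0,47],[9.6,-16.3,0,0,0,54],[10.8,-18.3,0,0,0,58],[11.5,-19.4,0,0,0,58],[11.5,-19.4,-1,0,0,58],[11.5,-19.4,-2.5,0,0,58],[11.5,-19.4,-4,0,0,58]]]}}

```text
clock: 3.6
tcp_pos: [0.5134, 0.0742, 0.2103]
orientation: [-0.0, 0.899, -0.438, -0.0]
wrist_force: [-0.3, -0.6, 0.2]
finger_gap: 0.0279
```

```bash
python3 st.py
python3 - <<'E'
from h import *
p=shot('top','t1.png'); q=shot('scene','s1.png')
a=cv2.imread('pics/t1.png')[105:225,280:440];b=cv2.imread('pics/s1.png')[150:270,230:390]
cv2.imwrite('pics/c1.png',np.hstack([cv2.resize(i,(400,300),interpolation=cv2.INTER_CUBIC) for i in (a,b)]))
E
```

```text
t 3.6 tcp [0.5134 0.0742 0.2103] yawy -141.9 tz [-0.001  0.    -1.   ] F [-0.29 -0.56  0.16] gap 0.0279 q [-0.01  0.21 -0.14  1.22  0.   -2.25]
r 0.0666 bearing 127.0 Fcw(on tool) -0.57 Frad -0.27
```

View pics/c1.png

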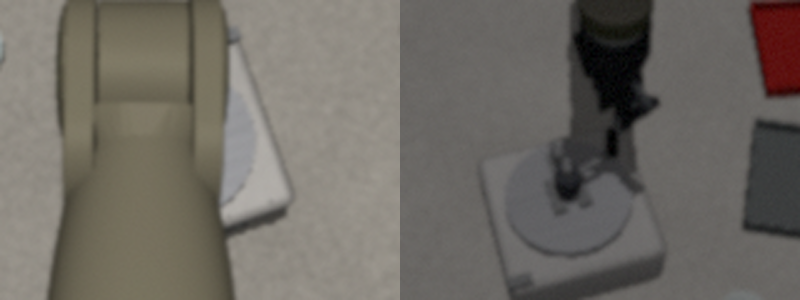

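The scene view shows the fingers just above the knob at (612,143), so I'll lower over it while watching the force.

Request:
{"method": "send_rows", "body": {"deltas": [[[0,0,-1,0,0,0],[0,0,-2,0,0,0],[0,0,-2.6,0,0,0],[0,0,-3.2,0,0,0],[0,0,-3.2,0,0,0]]]}}

```text
clock: 4.2
tcp_pos: [0.5135, 0.0734, 0.1784]
orientation: [0.0, 0.899, -0.438, -0.001]
wrist_force: [-0.9, -0.3, 0.7]
finger_gap: 0.0275
```

```bash
python3 st.py
```

```text
t 4.2 tcp [0.5135 0.0734 0.1784] yawy -141.9 tz [-0.001 -0.    -1.   ] F [-0.93 -0.28  0.67] gap 0.0275 q [-0.01  0.23 -0.2   1.15 -0.   -2.25]
r 0.0659 bearing 127.3 Fcw(on tool) -0.9 Frad 0.34
```

Request:
{"method": "send_rows", "body": {"deltas": [[[0,0,-0.6,0,0,0],[0,0,-1.2,0,0,0],[0,0,-1.8,0,0,0],[0,0,-2.4,0,0,0],[0,0,-2.4,0,0,0]]]}}

```text
clock: 4.7
tcp_pos: [0.5134, 0.0733, 0.1542]
orientation: [0.0, 0.899, -0.438, -0.001]
wrist_force: [-0.2, 0.4, 0.1]
finger_gap: 0.0278
```

```bash
python3 st.py
python3 - <<'E'
from h import *
q=shot('scene','s2.png')
b=cv2.imread('pics/s2.png')[170:250,260:367]
cv2.imwrite('pics/c2.png',cv2.resize(b,(800,600),interpolation=cv2.INTER_CUBIC))
E
```

```text
t 4.7 tcp [0.5134 0.0733 0.1542] yawy -141.9 tz [-0.002 -0.    -1.   ] F [-0.16  0.37  0.13] gap 0.0278 q [-0.01  0.24 -0.24  1.09 -0.   -2.25]
r 0.0659 bearing 127.5 Fcw(on tool) 0.09 Frad 0.39
```

View pics/c2.png

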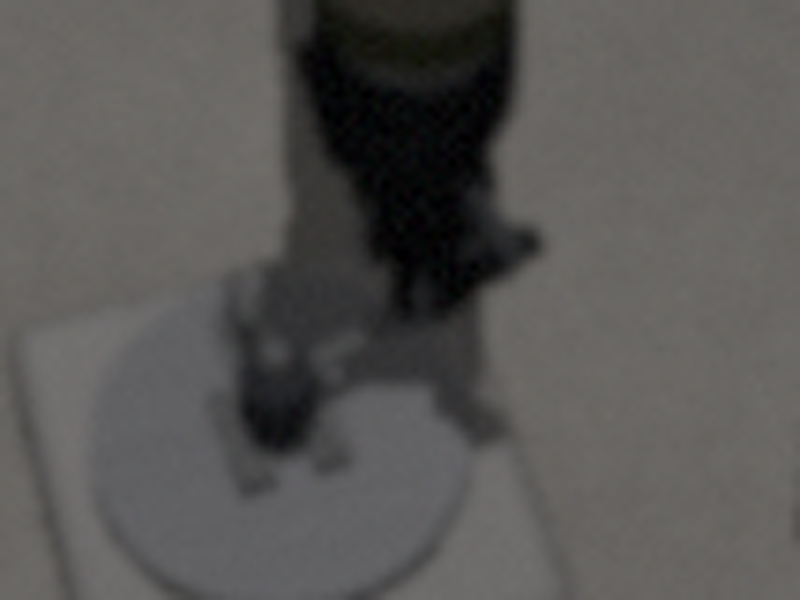

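```bash
cat > rows.py <<'E'
import sys,numpy as np
b0,step,n=map(float,sys.argv[1:4]); r=float(sys.argv[4]) if len(sys.argv)>4 else .0655
A=np.array([.5545,.021]); c=lambda b:A+r*np.array([np.cos(np.radians(b)),np.sin(np.radians(b))])
for k in range(1,int(n)+1):
    d=(c(b0-k*step)-c(b0))*100; print([round(float(d[0]),2),round(float(d[1]),2),round(float(np.radians(k*step)*.2),2),0,0,-k*step],end=', ')
print()
E
python3 rows.py 128 2 5
```

```text
[0.18, 0.14, 0.01, 0, 0, -2.0], [0.37, 0.27, 0.01, 0, 0, -4.0], [0.56, 0.39, 0.02, 0, 0, -6.0], [0.76, 0.51, 0.03, 0, 0, -8.0], [0.96, 0.62, 0.03, 0, 0, -10.0],
```

Request:
{"method": "send_rows", "body": {"deltas": [[[0.18,0.14,0.01,0,0,-2],[0.37,0.27,0.01,0,0,-4],[0.56,0.39,0.02,0,0,-6],[0.76,0.51,0.03,0,0,-8]]]}}

```text
clock: 5.15
tcp_pos: [0.5215, 0.0782, 0.1558]
orientation: [0.001, 0.866, -0.5, 0.0]
wrist_force: [-2.1, -2.1, -0.6]
finger_gap: 0.028
```

```bash
python3 st.py;python3 rows.py 120 2 5
```

```text
t 5.15 tcp [0.5215 0.0782 0.1558] yawy -150.0 tz [-0.    -0.001 -1.   ] F [-2.09 -2.12 -0.6 ] gap 0.028 q [-0.    0.26 -0.22  1.1  -0.   -2.1 ]
r 0.0655 bearing 119.2 Fcw(on tool) -2.86 Frad -0.83
[0.2, 0.11, 0.01, 0, 0, -2.0], [0.4, 0.21, 0.01, 0, 0, -4.0], [0.61, 0.31, 0.02, 0, 0, -6.0], [0.82, 0.4, 0.03, 0, 0, -8.0], [1.03, 0.48, 0.03, 0, 0, -10.0],
```

Request:
{"method": "send_rows", "body": {"deltas": [[[0.2,0.11,0.01,0,0,-2],[0.4,0.21,0.01,0,0,-4],[0.61,0.31,0.02,0,0,-6]]]}}

```text
clock: 5.45
tcp_pos: [0.5265, 0.0807, 0.1557]
orientation: [0.002, 0.839, -0.545, -0.001]
wrist_force: [-4.2, -3.6, 0.9]
finger_gap: 0.028
```

```bash
python3 st.py;python3 rows.py 114 4 4; cp pics/s2.png /tmp
python3 - <<'E'
from h import *
q=shot('scene','s3.png')
b=cv2.imread('pics/s3.png')[170:250,260:367]
cv2.imwrite('pics/c3.png',cv2.resize(b,(640,480),interpolation=cv2.INTER_CUBIC))
E
```

```text
t 5.45 tcp [0.5265 0.0807 0.1557] yawy -156.0 tz [-0.003 -0.002 -1.   ] F [-4.15 -3.59  0.92] gap 0.028 q [ 0.    0.27 -0.2   1.1  -0.   -1.99]
r 0.0655 bearing 114.3 Fcw(on tool) -5.26 Frad -1.56
[0.42, 0.17, 0.01, 0, 0, -4.0], [0.86, 0.31, 0.03, 0, 0, -8.0], [1.3, 0.42, 0.04, 0, 0, -12.0], [1.75, 0.5, 0.06, 0, 0, -16.0],
```

View pics/c3.png

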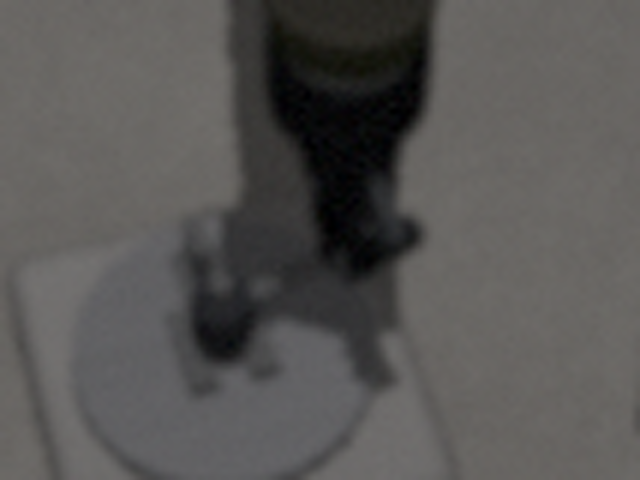

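Force is at -5.3 N. I'll go on a little to check it holds flat, which would mean the nut is giving.

Request:
{"method": "send_rows", "body": {"deltas": [[[0.21,0.09,0.01,0,0,-2],[0.42,0.17,0.01,0,0,-4]]]}}

```text
clock: 5.7
tcp_pos: [0.5308, 0.0825, 0.1558]
orientation: [0.001, 0.819, -0.573, -0.001]
wrist_force: [-4.6, -2.9, 1.5]
finger_gap: 0.0278
```

```bash
python3 st.py;python3 rows.py 110 3 12
```

```text
t 5.7 tcp [0.5308 0.0825 0.1558] yawy -160.0 tz [-0.002 -0.002 -1.   ] F [-4.63 -2.87  1.51] gap 0.0278 q [ 0.01  0.28 -0.19  1.1  -0.   -1.91]
r 0.0656 bearing 110.2 Fcw(on tool) -5.34 Frad -1.09
[0.33, 0.11, 0.01, 0, 0, -3.0], [0.66, 0.2, 0.02, 0, 0, -6.0], [0.99, 0.27, 0.03, 0, 0, -9.0], [1.33, 0.33, 0.04, 0, 0, -12.0], [1.67, 0.37, 0.05, 0, 0, -15.0], [2.01, 0.39, 0.06, 0, 0, -18.0], [2.35, 0.39, 0.07, 0, 0, -21.0], [2.7, 0.38, 0.08, 0, 0, -24.0], [3.04, 0.35, 0.09, 0, 0, -27.0], [3.38, 0.3, 0.1, 0, 0, -30.0], [3.71, 0.23, 0.12, 0, 0, -33.0], [4.05, 0.14, 0.13, 0, 0, -36.0],
```

The force stays flat at about 5.3 N, so the nut is giving clockwise. At least 114° of travel is certain, so I can wind freely at first.

Request:
{"method": "send_rows", "body": {"deltas": [[[0.33,0.11,0.01,0,0,-3],[0.66,0.2,0.02,0,0,-6],[0.99,0.27,0.03,0,0,-9],[1.33,0.33,0.04,0,0,-12],[1.67,0.37,0.05,0,0,-15],[2.01,0.39,0.06,0,0,-18],[2.35,0.39,0.07,0,0,-21],[2.7,0.38,0.08,0,0,-24],[3.04,0.35,0.09,0,0,-27],[3.38,0.3,0.1,0,0,-30],[3.71,0.23,0.12,0,0,-33],[4.05,0.14,0.13,0,0,-36]]]}}

```text
clock: 6.9
tcp_pos: [0.5709, 0.0851, 0.1571]
orientation: [-0.001, -0.602, 0.798, 0.001]
wrist_force: [-4.7, 1.8, 1.5]
finger_gap: 0.0278
```

```bash
python3 st.py;python3 rows.py 74 3 12
```

```text
t 6.9 tcp [0.5709 0.0851 0.1571] yawy 164.1 tz [-0.003  0.001 -1.   ] F [-4.72  1.79  1.53] gap 0.0278 q [ 0.01  0.35 -0.08  1.14  0.   -1.28]
r 0.0664 bearing 74.8 Fcw(on tool) -5.02 Frad 0.49
[0.33, -0.1, 0.01, 0, 0, -3.0], [0.65, -0.22, 0.02, 0, 0, -6.0], [0.96, -0.36, 0.03, 0, 0, -9.0], [1.27, -0.51, 0.04, 0, 0, -12.0], [1.57, -0.68, 0.05, 0, 0, -15.0], [1.86, -0.87, 0.06, 0, 0, -18.0], [2.14, -1.07, 0.07, 0, 0, -21.0], [2.4, -1.28, 0.08, 0, 0, -24.0], [2.66, -1.51, 0.09, 0, 0, -27.0], [2.91, -1.75, 0.1, 0, 0, -30.0], [3.14, -2.0, 0.12, 0, 0, -33.0], [3.36, -2.26, 0.13, 0, 0, -36.0],
```

Request:
{"method": "send_rows", "body": {"deltas": [[[0.33,-0.1,0.01,0,0,-3],[0.65,-0.22,0.02,0,0,-6],[0.96,-0.36,0.03,0,0,-9],[1.27,-0.51,0.04,0,0,-12],[1.57,-0.68,0.05,0,0,-15],[1.86,-0.87,0.06,0,0,-18],[2.14,-1.07,0.07,0,0,-21],[2.4,-1.28,0.08,0,0,-24],[2.66,-1.51,0.09,0,0,-27],[2.91,-1.75,0.1,0,0,-30],[3.14,-2,0.12,0,0,-33],[3.36,-2.26,0.13,0,0,-36]]]}}

```text
clock: 8.1
tcp_pos: [0.6054, 0.0636, 0.1586]
orientation: [-0.0, -0.326, 0.945, 0.002]
wrist_force: [-2.6, 4.6, 1.7]
finger_gap: 0.028
```

```bash
python3 st.py;python3 rows.py 38 3 6
```

```text
t 8.1 tcp [0.6054 0.0636 0.1586] yawy 128.1 tz [-0.001  0.003 -1.   ] F [-2.61  4.63  1.73] gap 0.028 q [-0.03  0.41  0.    1.17  0.   -0.69]
r 0.0672 bearing 39.4 Fcw(on tool) -5.23 Frad 0.92
[0.2, -0.28, 0.01, 0, 0, -3.0], [0.39, -0.56, 0.02, 0, 0, -6.0], [0.57, -0.86, 0.03, 0, 0, -9.0], [0.73, -1.16, 0.04, 0, 0, -12.0], [0.87, -1.47, 0.05, 0, 0, -15.0], [0.99, -1.79, 0.06, 0, 0, -18.0],
```

Request:
{"method": "send_rows", "body": {"deltas": [[[0.2,-0.28,0.01,0,0,-3],[0.39,-0.56,0.02,0,0,-6],[0.57,-0.86,0.03,0,0,-9],[0.73,-1.16,0.04,0,0,-12],[0.87,-1.47,0.05,0,0,-15],[0.99,-1.79,0.06,0,0,-18]]]}}

```text
clock: 8.7
tcp_pos: [0.6161, 0.046, 0.1595]
orientation: [0.001, -0.175, 0.985, 0.002]
wrist_force: [-0.5, 6.2, 0.5]
finger_gap: 0.028
```

```bash
python3 st.py;python3 rows.py 20 1.5 2; for b in 17 14 11 8 5 2; do python3 rows.py $b 1.5 2; done
```

```text
t 8.7 tcp [0.6161 0.046  0.1595] yawy 110.1 tz [ 0.001  0.004 -1.   ] F [-0.48  6.18  0.54] gap 0.028 q [-0.06  0.42  0.03  1.18  0.   -0.41]
r 0.0674 bearing 21.8 Fcw(on tool) -5.92 Frad 1.85
[0.06, -0.16, 0.01, 0, 0, -1.5], [0.11, -0.33, 0.01, 0, 0, -3.0], 
[0.05, -0.16, 0.01, 0, 0, -1.5], [0.09, -0.33, 0.01, 0, 0, -3.0], 
[0.04, -0.17, 0.01, 0, 0, -1.5], [0.07, -0.33, 0.01, 0, 0, -3.0], 
[0.03, -0.17, 0.01, 0, 0, -1.5], [0.06, -0.34, 0.01, 0, 0, -3.0], 
[0.02, -0.17, 0.01, 0, 0, -1.5], [0.04, -0.34, 0.01, 0, 0, -3.0], 
[0.01, -0.17, 0.01, 0, 0, -1.5], [0.02, -0.34, 0.01, 0, 0, -3.0], 
[0.0, -0.17, 0.01, 0, 0, -1.5], [0.0, -0.34, 0.01, 0, 0, -3.0],
```

Request:
{"method": "send_rows", "body": {"deltas": [[[0.06,-0.16,0.01,0,0,-1.5],[0.11,-0.33,0.01,0,0,-3],[0.16,-0.5,0.02,0,0,-4.5],[0.2,-0.66,0.02,0,0,-6]]]}}

```text
clock: 9.1
tcp_pos: [0.6184, 0.0394, 0.1597]
orientation: [0.001, -0.123, 0.992, 0.002]
wrist_force: [0.6, 5.6, -0.1]
finger_gap: 0.0277
```

Request:
{"method": "send_rows", "body": {"deltas": [[[0.04,-0.17,0.01,0,0,-1.5],[0.07,-0.33,0.01,0,0,-3]]]}}

```text
clock: 9.3
tcp_pos: [0.6193, 0.0361, 0.1599]
orientation: [0.001, -0.097, 0.995, 0.002]
wrist_force: [1.2, 6.0, 0.8]
finger_gap: 0.0281
```

```bash
python3 st.py
```

```text
t 9.3 tcp [0.6193 0.0361 0.1599] yawy 101.2 tz [ 0.002  0.004 -1.   ] F [1.2  5.96 0.78] gap 0.0281 q [-0.07  0.43  0.04  1.18  0.   -0.27]
r 0.0675 bearing 12.9 Fcw(on tool) -5.54 Frad 2.5
```

Request:
{"method": "send_rows", "body": {"deltas": [[[0.03,-0.17,0.01,0,0,-1.5],[0.06,-0.34,0.01,0,0,-3]]]}}

```text
clock: 9.5
tcp_pos: [0.62, 0.0328, 0.16]
orientation: [0.001, -0.071, 0.997, 0.002]
wrist_force: [0.7, 5.6, 0.3]
finger_gap: 0.0278
```

Request:
{"method": "send_rows", "body": {"deltas": [[[0.02,-0.17,0.01,0,0,-1.5],[0.04,-0.34,0.01,0,0,-3]]]}}

```text
clock: 9.7
tcp_pos: [0.6206, 0.0293, 0.1602]
orientation: [0.001, -0.045, 0.999, 0.002]
wrist_force: [1.7, 5.3, 1.0]
finger_gap: 0.0277
```

Request:
{"method": "send_rows", "body": {"deltas": [[[0.01,-0.17,0.01,0,0,-1.5],[0.02,-0.34,0.01,0,0,-3]]]}}

```text
clock: 9.9
tcp_pos: [0.6209, 0.0259, 0.1603]
orientation: [0.001, -0.019, 1.0, 0.002]
wrist_force: [1.3, 6.0, 0.2]
finger_gap: 0.0277
```

Request:
{"method": "send_rows", "body": {"deltas": [[[-0.01,-0.17,0.01,0,0,-1.5],[-0.02,-0.34,0.01,0,0,-3]]]}}

```text
clock: 10.1
tcp_pos: [0.621, 0.0225, 0.1605]
orientation: [0.002, 0.007, 1.0, 0.002]
wrist_force: [2.6, 5.1, 0.7]
finger_gap: 0.0276
```

Request:
{"method": "send_rows", "body": {"deltas": [[[-0.02,-0.17,0.01,0,0,-1.5],[-0.04,-0.34,0.01,0,0,-3]]]}}

```text
clock: 10.3
tcp_pos: [0.6209, 0.019, 0.1607]
orientation: [0.002, 0.033, 0.999, 0.002]
wrist_force: [3.8, 5.0, 0.2]
finger_gap: 0.0282
```

Request:
{"method": "send_rows", "body": {"deltas": [[[-0.03,-0.17,0.01,0,0,-1.5],[-0.06,-0.34,0.01,0,0,-3]]]}}

```text
clock: 10.5
tcp_pos: [0.6207, 0.0156, 0.1609]
orientation: [0.002, 0.06, 0.998, 0.002]
wrist_force: [3.8, 5.4, 0.0]
finger_gap: 0.0278
```

Request:
{"method": "send_rows", "body": {"deltas": [[[-0.04,-0.17,0.01,0,0,-1.5],[-0.08,-0.33,0.01,0,0,-3]]]}}

```text
clock: 10.7
tcp_pos: [0.6202, 0.0122, 0.1611]
orientation: [0.002, 0.086, 0.996, 0.002]
wrist_force: [5.0, 5.4, 0.0]
finger_gap: 0.028
```

```bash
python3 st.py
python3 - <<'E'
from h import *
p=shot('top','t4.png'); q=shot('scene','s4.png')
a=cv2.imread('pics/t4.png')[105:225,280:440];b=cv2.imread('pics/s4.png')[150:270,230:390]
cv2.imwrite('pics/c4.png',np.hstack([cv2.resize(i,(400,300),interpolation=cv2.INTER_CUBIC) for i in (a,b)]))
E
for b in -10 -13 -16 -19 -22 -25 -28 -31 -34 -37 -40 -43 -46 -49 -52 -55 -58 -61 -64 -67 -70 -73 -76; do echo $b; python3 rows.py $b 1.5 2; done
```

```text
t 10.7 tcp [0.6202 0.0122 0.1611] yawy 80.2 tz [ 0.005  0.003 -1.   ] F [4.96 5.45 0.04] gap 0.028 q [-0.11  0.42  0.03  1.18  0.    0.06]
r 0.0673 bearing -7.5 Fcw(on tool) -6.05 Frad 4.2
-10
[-0.03, -0.17, 0.01, 0, 0, -1.5], [-0.07, -0.34, 0.01, 0, 0, -3.0], 
-13
[-0.04, -0.17, 0.01, 0, 0, -1.5], [-0.09, -0.33, 0.01, 0, 0, -3.0], 
-16
[-0.05, -0.16, 0.01, 0, 0, -1.5], [-0.1, -0.33, 0.01, 0, 0, -3.0], 
-19
[-0.06, -0.16, 0.01, 0, 0, -1.5], [-0.12, -0.32, 0.01, 0, 0, -3.0], 
-22
[-0.07, -0.16, 0.01, 0, 0, -1.5], [-0.14, -0.31, 0.01, 0, 0, -3.0], 
-25
[-0.07, -0.15, 0.01, 0, 0, -1.5], [-0.15, -0.31, 0.01, 0, 0, -3.0], 
-28
[-0.08, -0.15, 0.01, 0, 0, -1.5], [-0.17, -0.3, 0.01, 0, 0, -3.0], 
-31
[-0.09, -0.15, 0.01, 0, 0, -1.5], [-0.18, -0.29, 0.01, 0, 0, -3.0], 
-34
[-0.1, -0.14, 0.01, 0, 0, -1.5], [-0.2, -0.28, 0.01, 0, 0, -3.0], 
-37
[-0.1, -0.14, 0.01, 0, 0, -1.5], [-0.21, -0.27, 0.01, 0, 0, -3.0], 
-40
[-0.11, -0.13, 0.01, 0, 0, -1.5], [-0.23, -0.26, 0.01, 0, 0, -3.0], 
-43
[-0.12, -0.12, 0.01, 0, 0, -1.5], [-0.24, -0.24, 0.01, 0, 0, -3.0], 
-46
[-0.12, -0.12, 0.01, 0, 0, -1.5], [-0.25, -0.23, 0.01, 0, 0, -3.0], 
-49
[-0.13, -0.11, 0.01, 0, 0, -1.5], [-0.26, -0.22, 0.01, 0, 0, -3.0], 
-52
[-0.14, -0.1, 0.01, 0, 0, -1.5], [-0.28, -0.2, 0.01, 0, 0, -3.0], 
-55
[-0.14, -0.1, 0.01, 0, 0, -1.5], [-0.29, -0.19, 0.01, 0, 0, -3.0], 
-58
[-0.15, -0.09, 0.01, 0, 0, -1.5], [-0.3, -0.17, 0.01, 0, 0, -3.0], 
-61
[-0.15, -0.08, 0.01, 0, 0, -1.5], [-0.3, -0.16, 0.01, 0, 0, -3.0], 
-64
[-0.16, -0.07, 0.01, 0, 0, -1.5], [-0.31, -0.14, 0.01, 0, 0, -3.0], 
-67
[-0.16, -0.06, 0.01, 0, 0, -1.5], [-0.32, -0.13, 0.01, 0, 0, -3.0], 
-70
[-0.16, -0.06, 0.01, 0, 0, -1.5], [-0.33, -0.11, 0.01, 0, 0, -3.0], 
-73
[-0.16, -0.05, 0.01, 0, 0, -1.5], [-0.33, -0.09, 0.01, 0, 0, -3.0], 
-76
[-0.17, -0.04, 0.01, 0, 0, -1.5], [-0.33, -0.07, 0.01, 0, 0, -3.0],
```

View pics/c4.png

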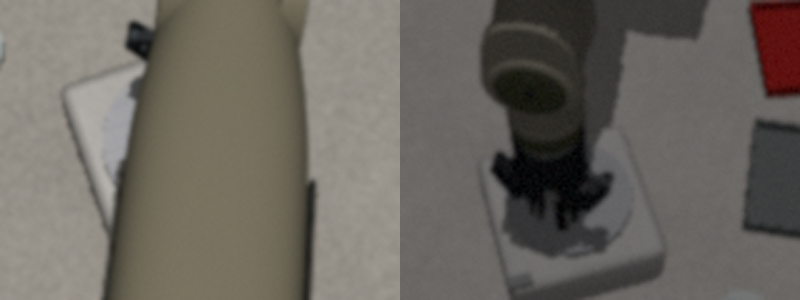

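Request:
{"method": "send_rows", "body": {"deltas": [[[-0.03,-0.17,0.01,0,0,-1.5],[-0.06,-0.34,0.01,0,0,-3]]]}}

```text
clock: 11.0
tcp_pos: [0.6197, 0.0087, 0.1612]
orientation: [0.002, 0.112, 0.994, 0.002]
wrist_force: [4.4, 5.1, -0.4]
finger_gap: 0.0279
```

Request:
{"method": "send_rows", "body": {"deltas": [[[-0.04,-0.17,0.01,0,0,-1.5],[-0.08,-0.33,0.01,0,0,-3]]]}}

```text
clock: 11.2
tcp_pos: [0.619, 0.0053, 0.1613]
orientation: [0.003, 0.138, 0.99, 0.002]
wrist_force: [5.1, 4.5, -0.2]
finger_gap: 0.0278
```

Request:
{"method": "send_rows", "body": {"deltas": [[[-0.04,-0.16,0.01,0,0,-1.5],[-0.09,-0.33,0.01,0,0,-3]]]}}

```text
clock: 11.4
tcp_pos: [0.6181, 0.0019, 0.1614]
orientation: [0.003, 0.164, 0.987, 0.002]
wrist_force: [4.7, 3.6, -0.3]
finger_gap: 0.0277
```

Request:
{"method": "send_rows", "body": {"deltas": [[[-0.06,-0.16,0.01,0,0,-1.5],[-0.12,-0.32,0.01,0,0,-3]]]}}

```text
clock: 11.6
tcp_pos: [0.617, -0.0014, 0.1615]
orientation: [0.003, 0.19, 0.982, 0.002]
wrist_force: [5.2, 4.2, 0.6]
finger_gap: 0.0282
```

Request:
{"method": "send_rows", "body": {"deltas": [[[-0.07,-0.16,0.01,0,0,-1.5],[-0.14,-0.31,0.01,0,0,-3]]]}}

```text
clock: 11.8
tcp_pos: [0.6158, -0.0046, 0.1617]
orientation: [0.003, 0.215, 0.977, 0.002]
wrist_force: [6.0, 3.7, -0.8]
finger_gap: 0.0275
```

Request:
{"method": "send_rows", "body": {"deltas": [[[-0.07,-0.15,0.01,0,0,-1.5],[-0.14,-0.31,0.01,0,0,-3]]]}}

```text
clock: 12.0
tcp_pos: [0.6144, -0.0078, 0.1617]
orientation: [0.003, 0.241, 0.971, 0.002]
wrist_force: [6.0, 3.9, 0.6]
finger_gap: 0.0279
```

Request:
{"method": "send_rows", "body": {"deltas": [[[-0.08,-0.15,0.01,0,0,-1.5],[-0.16,-0.3,0.01,0,0,-3]]]}}

```text
clock: 12.2
tcp_pos: [0.6128, -0.0109, 0.1619]
orientation: [0.003, 0.266, 0.964, 0.002]
wrist_force: [4.7, 3.3, -0.3]
finger_gap: 0.0278
```

Request:
{"method": "send_rows", "body": {"deltas": [[[-0.09,-0.15,0.01,0,0,-1.5],[-0.18,-0.29,0.01,0,0,-3]]]}}

```text
clock: 12.4
tcp_pos: [0.6111, -0.0139, 0.162]
orientation: [0.003, 0.291, 0.957, 0.002]
wrist_force: [6.0, 3.5, -1.1]
finger_gap: 0.0279
```

Request:
{"method": "send_rows", "body": {"deltas": [[[-0.1,-0.14,0.01,0,0,-1.5],[-0.2,-0.28,0.01,0,0,-3]]]}}

```text
clock: 12.6
tcp_pos: [0.6091, -0.0168, 0.1621]
orientation: [0.003, 0.316, 0.949, 0.002]
wrist_force: [5.5, 1.7, -1.1]
finger_gap: 0.0279
```

Request:
{"method": "send_rows", "body": {"deltas": [[[-0.1,-0.14,0.01,0,0,-1.5],[-0.21,-0.27,0.01,0,0,-3]]]}}

```text
clock: 12.8
tcp_pos: [0.6071, -0.0197, 0.1622]
orientation: [0.003, 0.341, 0.94, 0.002]
wrist_force: [5.6, 2.1, -0.8]
finger_gap: 0.0276
```

Request:
{"method": "send_rows", "body": {"deltas": [[[-0.11,-0.13,0.01,0,0,-1.5],[-0.23,-0.26,0.01,0,0,-3]]]}}

```text
clock: 13.0
tcp_pos: [0.6049, -0.0224, 0.1623]
orientation: [0.003, 0.366, 0.931, 0.002]
wrist_force: [6.9, 2.3, -1.0]
finger_gap: 0.0278
```

Request:
{"method": "send_rows", "body": {"deltas": [[[-0.12,-0.12,0.01,0,0,-1.5],[-0.24,-0.24,0.01,0,0,-3]]]}}

```text
clock: 13.2
tcp_pos: [0.6025, -0.0249, 0.1625]
orientation: [0.003, 0.39, 0.921, 0.002]
wrist_force: [6.6, 2.8, -0.6]
finger_gap: 0.0279
```

Request:
{"method": "send_rows", "body": {"deltas": [[[-0.08,-0.08,0.01,0,0,-1],[-0.16,-0.16,0.01,0,0,-2]]]}}

```text
clock: 13.4
tcp_pos: [0.6009, -0.0266, 0.1626]
orientation: [0.003, 0.406, 0.914, 0.002]
wrist_force: [6.6, 0.7, -1.3]
finger_gap: 0.028
```

Request:
{"method": "send_rows", "body": {"deltas": [[[-0.13,-0.11,0.01,0,0,-1.5],[-0.26,-0.22,0.01,0,0,-3]]]}}

```text
clock: 13.6
tcp_pos: [0.5983, -0.0289, 0.1627]
orientation: [0.003, 0.43, 0.903, 0.002]
wrist_force: [6.8, 0.1, -0.6]
finger_gap: 0.0276
```

Request:
{"method": "send_rows", "body": {"deltas": [[[-0.14,-0.1,0.01,0,0,-1.5],[-0.27,-0.21,0.01,0,0,-3]]]}}

```text
clock: 13.8
tcp_pos: [0.5957, -0.0311, 0.1628]
orientation: [0.003, 0.453, 0.891, 0.002]
wrist_force: [6.4, 0.5, -2.1]
finger_gap: 0.0277
```

Request:
{"method": "send_rows", "body": {"deltas": [[[-0.14,-0.1,0.01,0,0,-1.5],[-0.28,-0.19,0.01,0,0,-3]]]}}

```text
clock: 14.0
tcp_pos: [0.5929, -0.0332, 0.1629]
orientation: [0.003, 0.476, 0.879, 0.002]
wrist_force: [6.2, 0.6, -0.9]
finger_gap: 0.0278
```

Request:
{"method": "send_rows", "body": {"deltas": [[[-0.15,-0.09,0.01,0,0,-1.5],[-0.29,-0.18,0.01,0,0,-3]]]}}

```text
clock: 14.2
tcp_pos: [0.59, -0.0351, 0.163]
orientation: [0.003, 0.499, 0.866, 0.002]
wrist_force: [6.4, 0.5, -1.1]
finger_gap: 0.0281
```

Request:
{"method": "send_rows", "body": {"deltas": [[[-0.15,-0.08,0.01,0,0,-1.5],[-0.3,-0.16,0.01,0,0,-3]]]}}

```text
clock: 14.4
tcp_pos: [0.5871, -0.0368, 0.1631]
orientation: [0.003, 0.522, 0.853, 0.002]
wrist_force: [7.0, 0.2, -1.7]
finger_gap: 0.0276
```

```bash
python3 st.py
python3 - <<'E'
from h import *
p=shot('top','t5.png'); q=shot('scene','s5.png')
a=cv2.imread('pics/t5.png')[105:225,280:440];b=cv2.imread('pics/s5.png')[150:270,230:390]
cv2.imwrite('pics/c5.png',np.hstack([cv2.resize(i,(400,300),interpolation=cv2.INTER_CUBIC) for i in (a,b)]))
E
```

```text
t 14.4 tcp [ 0.5871 -0.0368  0.1631] yawy 27.1 tz [ 0.007 -0.    -1.   ] F [ 6.95  0.24 -1.65] gap 0.0276 q [-0.2   0.36 -0.06  1.15  0.    0.9 ]
r 0.0668 bearing -59.9 Fcw(on tool) -6.13 Frad 3.28
```

View pics/c5.png

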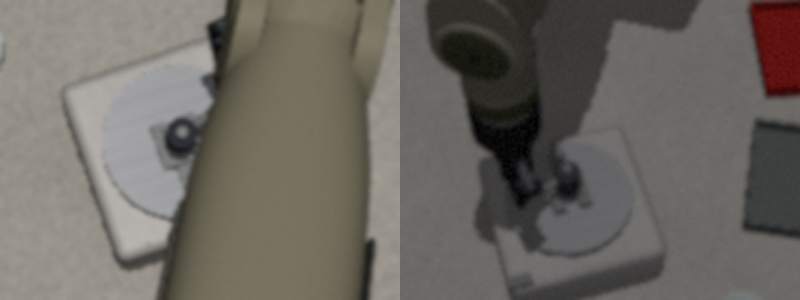

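The lever is following the fingers (left pane, knob near (210,85)), and the force is still at running friction.

Request:
{"method": "send_rows", "body": {"deltas": [[[-0.16,-0.07,0.01,0,0,-1.5],[-0.31,-0.14,0.01,0,0,-3]]]}}

```text
clock: 14.7
tcp_pos: [0.584, -0.0383, 0.1632]
orientation: [0.003, 0.544, 0.839, 0.002]
wrist_force: [6.6, -0.3, -1.2]
finger_gap: 0.0279
```

Request:
{"method": "send_rows", "body": {"deltas": [[[-0.16,-0.07,0.01,0,0,-1.5],[-0.31,-0.13,0.01,0,0,-3]]]}}

```text
clock: 14.9
tcp_pos: [0.5809, -0.0398, 0.1633]
orientation: [0.003, 0.566, 0.825, 0.002]
wrist_force: [6.7, -2.5, -1.0]
finger_gap: 0.0277
```

Request:
{"method": "send_rows", "body": {"deltas": [[[-0.16,-0.06,0.01,0,0,-1.5],[-0.32,-0.12,0.01,0,0,-3]]]}}

```text
clock: 15.1
tcp_pos: [0.5777, -0.041, 0.1635]
orientation: [0.003, 0.587, 0.809, 0.002]
wrist_force: [6.4, -1.3, -1.4]
finger_gap: 0.0281
```

Request:
{"method": "send_rows", "body": {"deltas": [[[-0.16,-0.05,0.01,0,0,-1.5],[-0.33,-0.1,0.01,0,0,-3]]]}}

```text
clock: 15.3
tcp_pos: [0.5743, -0.0421, 0.1635]
orientation: [0.003, 0.608, 0.794, 0.002]
wrist_force: [6.1, -2.0, -1.5]
finger_gap: 0.0276
```

Request:
{"method": "send_rows", "body": {"deltas": [[[-0.16,-0.05,0.01,0,0,-1.5],[-0.33,-0.08,0.01,0,0,-3]]]}}

```text
clock: 15.5
tcp_pos: [0.5712, -0.043, 0.1636]
orientation: [0.003, 0.629, 0.778, 0.002]
wrist_force: [7.0, -1.3, -1.3]
finger_gap: 0.0276
```

Request:
{"method": "send_rows", "body": {"deltas": [[[-0.11,-0.02,0.01,0,0,-1],[-0.22,-0.04,0.01,0,0,-2]]]}}

```text
clock: 15.7
tcp_pos: [0.5695, -0.0431, 0.1638]
orientation: [0.003, 0.642, 0.767, 0.002]
wrist_force: [9.0, -0.1, -2.5]
finger_gap: 0.0277
```

Force is climbing to 9 N. One small step should confirm whether this is the stop.

Request:
{"method": "send_rows", "body": {"deltas": [[[-0.11,-0.02,0,0,0,-1],[-0.11,-0.02,0,0,0,-1]]]}}

```text
clock: 15.9
tcp_pos: [0.5688, -0.0432, 0.1639]
orientation: [0.004, 0.649, 0.761, 0.003]
wrist_force: [9.4, 0.4, -3.5]
finger_gap: 0.0279
```

```bash
python3 st.py
```

```text
t 15.9 tcp [ 0.5688 -0.0432  0.1639] yawy 9.1 tz [ 0.009 -0.    -1.   ] F [ 9.44  0.39 -3.51] gap 0.0279 q [-0.22  0.32 -0.11  1.13  0.    1.19]
r 0.066 bearing -76.6 Fcw(on tool) -9.28 Frad 1.8
```

Request:
{"method": "send_rows", "body": {"deltas": [[[-0.11,-0.02,0,0,0,-1],[-0.11,-0.02,0,0,0,-1]]]}}

```text
clock: 16.1
tcp_pos: [0.568, -0.0433, 0.1639]
orientation: [0.004, 0.655, 0.756, 0.003]
wrist_force: [10.7, -0.1, -3.7]
finger_gap: 0.0278
```

```bash
python3 st.py
```

```text
t 16.1 tcp [ 0.568  -0.0433  0.1639] yawy 8.1 tz [ 0.01 -0.   -1.  ] F [10.68 -0.06 -3.72] gap 0.0278 q [-0.22  0.32 -0.11  1.13  0.    1.21]
r 0.0659 bearing -77.3 Fcw(on tool) -10.4 Frad 2.41
```

That's the stop: the force went 6.6, 8.8, 9.3, 10.4 N, well below 17 N. Now I'll back off to centre the knob, then lift.

Request:
{"method": "send_rows", "body": {"deltas": [[[0.28,0.04,0,0,0,2.5],[0.56,0.1,0,0,0,5],[0.56,0.1,0,0,0,5]]]}}

```text
clock: 16.4
tcp_pos: [0.5722, -0.0426, 0.1636]
orientation: [0.003, 0.621, 0.784, 0.001]
wrist_force: [5.8, -1.6, -0.3]
finger_gap: 0.0282
```

```bash
python3 st.py
```

```text
t 16.4 tcp [ 0.5722 -0.0426  0.1636] yawy 13.2 tz [ 0.006 -0.001 -1.   ] F [ 5.82 -1.64 -0.28] gap 0.0282 q [-0.21  0.33 -0.09  1.14  0.    1.13]
r 0.0663 bearing -73.7 Fcw(on tool) -5.12 Frad 3.21
```

Request:
{"method": "send_rows", "body": {"deltas": [[[0.22,0.06,0,0,0,2],[0.44,0.12,0,0,0,4],[0.44,0.12,0,0,0,4]]]}}

```text
clock: 16.7
tcp_pos: [0.5743, -0.0408, 0.1629]
orientation: [0.001, 0.594, 0.805, 0.001]
wrist_force: [0.7, 0.1, 0.7]
finger_gap: 0.0279
```

```bash
python3 st.py
```

```text
t 16.7 tcp [ 0.5743 -0.0408  0.1629] yawy 17.2 tz [ 0.002  0.    -1.   ] F [0.67 0.14 0.71] gap 0.0279 q [-0.21  0.34 -0.08  1.14  0.    1.06]
r 0.0652 bearing -71.4 Fcw(on tool) -0.68 Frad 0.08
```

Request:
{"method": "send_rows", "body": {"deltas": [[[0.28,0.05,0,0,0,2],[0.28,0.05,0,0,0,2],[0.28,0.05,1,0,0,2],[0.28,0.05,3,0,0,2],[0.28,0.05,5,0,0,2],[0.28,0.05,8,0,0,2],[0.28,0.05,11,0,0,2]]], "jaw": -0.1}}

```text
clock: 17.4
tcp_pos: [0.5757, -0.0402, 0.2742]
orientation: [-0.0, 0.58, 0.814, 0.0]
wrist_force: [0.0, -0.1, 0.1]
finger_gap: 0.0385
```

```bash
python3 st.py
python3 - <<'E'
from h import *
p=shot('top','t6.png'); q=shot('scene','s6.png')
a=cv2.imread('pics/t6.png')[105:225,280:440];b=cv2.imread('pics/s6.png')[150:270,230:390]
cv2.imwrite('pics/c6.png',np.hstack([cv2.resize(i,(400,300),interpolation=cv2.INTER_CUBIC) for i in (a,b)]))
E
```

```text
t 17.4 tcp [ 0.5757 -0.0402  0.2742] yawy 19.1 tz [-0.  0. -1.] F [ 0.04 -0.14  0.07] gap 0.0385 q [-0.21  0.31  0.15  1.41  0.    1.03]
r 0.0651 bearing -70.1 Fcw(on tool) 0.01 Frad 0.14
```

View pics/c6.png

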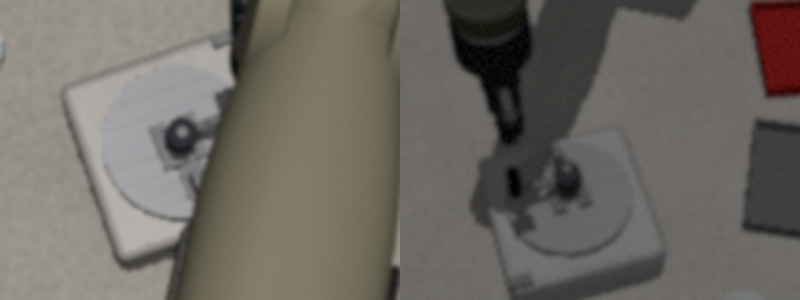

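The lever now points to -y, the knob is clear and the hub has risen. Re-measuring the tab before the grasp.

```bash
python3 - <<'E'
from h import *
for c in ('scene','top'):
    p=read_camera(c)
    z=p['z_map']; v,u=np.mgrid[0:400,0:640]
    m=z.ravel()>0; P=pts(p,np.c_[u.ravel()[m],v.ravel()[m]])
    q=P[(P[:,2]>.124)&(P[:,2]<.1375)&(P[:,0]<.53)&(P[:,0]>.48)&(abs(P[:,1])<.03)]
    if len(q)>4: print(c,len(q),q.mean(0),cv2.minAreaRect((q[:,:2]*1000).astype(np.float32)))
    q=P[(P[:,2]>.18)&(P[:,2]<.2)&(abs(P[:,0]-.57)<.04)&(abs(P[:,1]+.04)<.04)]; 
    if len(q): print('knob',len(q),q.mean(0),q[:,2].max())
    q=P[(P[:,2]>.15)&(P[:,2]<.17)&(abs(P[:,0]-.555)<.025)&(abs(P[:,1]-.02)<.025)]; print('hub',len(q),q.mean(0),np.median(q[:,2]),q.max(0),q.min(0))
E
python3 - <<'E'
import numpy as np,cv2
a=cv2.imread('pics/s6.png')[180:250,270:363]
cv2.imwrite('pics/c7.png',cv2.convertScaleAbs(cv2.resize(a,(744,560),interpolation=cv2.INTER_CUBIC),alpha=1.6))
E
```

```text
scene 27 [0.51188213 0.00414744 0.13286144] ((510.9786376953125, 4.367388725280762), (23.35997200012207, 9.82408618927002), 21.053457260131836)
knob 28 [ 0.5830506  -0.03732002  0.18935346] 0.19391649788930146
hub 86 [0.55887844 0.02127847 0.15634348] 0.1554093381776449 [0.5738859  0.03757105 0.16640246] [0.5411847  0.00194366 0.15000261]
top 25 [0.51201037 0.00462046 0.13248041] ((511.1022033691406, 3.6380562782287598), (17.78510856628418, 9.290575981140137), 18.9039363861084)
hub 129 [0.55462261 0.01973857 0.15592154] 0.15535487058836525 [0.57022026 0.03371518 0.16726874] [ 0.53931034 -0.00368532  0.15001343]
```

View pics/c7.png

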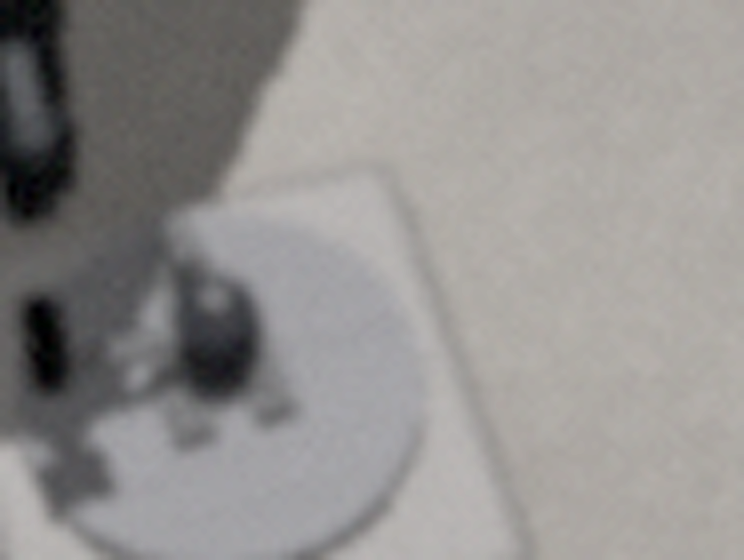

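Request:
{"method": "send_rows", "body": {"deltas": [[[-0.6,0.4,0,0,0,8],[-1.2,0.8,0,0,0,16],[-1.9,1.2,0,0,0,24],[-2.6,1.7,0,0,0,32],[-3.2,2.1,0,0,0,40],[-3.9,2.5,-1,0,0,48],[-4.5,3,-2,0,0,56],[-5.2,3.4,-3,0,0,64],[-5.8,3.8,-4,0,0,72],[-6.4,4.2,-5,0,0,80],[-6.7,4.4,-6,0,0,88],[-6.7,4.4,-6,0,0,91]]], "jaw": -0.25}}

```text
clock: 18.8
tcp_pos: [0.5067, 0.0043, 0.2098]
orientation: [-0.003, -0.177, 0.984, 0.001]
wrist_force: [-0.6, -0.6, -0.2]
finger_gap: 0.0323
```

```bash
python3 st.py
python3 - <<'E'
from h import *
q=shot('scene','s8.png')
b=cv2.imread('pics/s8.png')[160:250,260:380]
cv2.imwrite('pics/c8.png',cv2.convertScaleAbs(cv2.resize(b,(720,540),interpolation=cv2.INTER_CUBIC),alpha=1.6))
E
```

```text
t 18.8 tcp [0.5067 0.0043 0.2098] yawy 110.3 tz [-0.005  0.001 -1.   ] F [-0.59 -0.63 -0.18] gap 0.0323 q [-0.15  0.19 -0.16  1.22  0.   -0.51]
r 0.0497 bearing -160.4 Fcw(on tool) -0.39 Frad 0.77
```

View pics/c8.png

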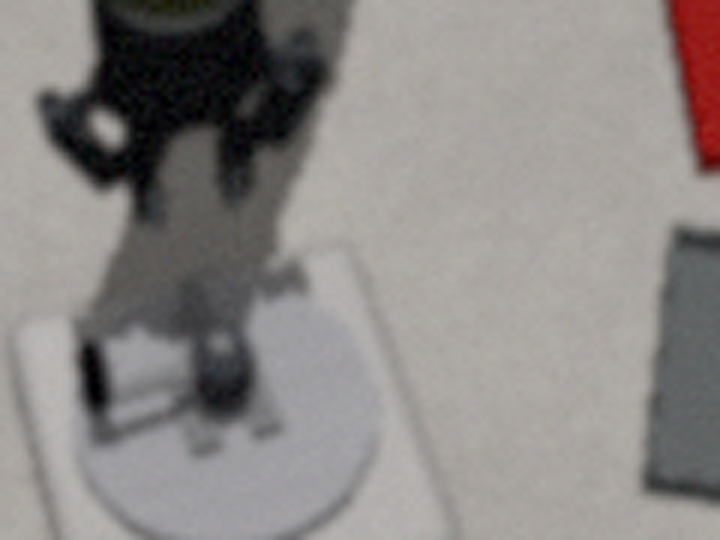

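Request:
{"method": "send_rows", "body": {"deltas": [[[0,0,-1.5,0,0,0],[0,0,-3.5,0,0,0],[0,0,-5.5,0,0,0],[0,0,-6.5,0,0,0],[0,0,-6.5,0,0,0]]]}}

```text
clock: 19.35
tcp_pos: [0.5076, 0.0039, 0.1457]
orientation: [-0.002, -0.174, 0.985, 0.001]
wrist_force: [0.4, 0.2, 1.2]
finger_gap: 0.032
```

```bash
python3 st.py
```

```text
t 19.35 tcp [0.5076 0.0039 0.1457] yawy 110.1 tz [-0.004  0.001 -1.   ] F [0.38 0.23 1.22] gap 0.032 q [-0.15  0.23 -0.28  1.06  0.   -0.5 ]
r 0.049 bearing -159.6 Fcw(on tool) 0.08 Frad -0.43
```

Request:
{"method": "send_rows", "body": {"deltas": [[[0,-0.06,-0.8,0,0,0],[0,-0.06,-1.6,0,0,0],[0,-0.06,-2.4,0,0,0],[0,-0.06,-3.2,0,0,0],[0,-0.06,-3.6,0,0,0],[0,-0.06,-3.6,0,0,0]]]}}

```text
clock: 19.95
tcp_pos: [0.5086, 0.0032, 0.1107]
orientation: [-0.001, -0.175, 0.985, 0.0]
wrist_force: [0.4, 0.3, 1.2]
finger_gap: 0.0319
```

```bash
python3 st.py
```

```text
t 19.95 tcp [0.5086 0.0032 0.1107] yawy 110.1 tz [-0.001  0.    -1.   ] F [0.38 0.27 1.17] gap 0.0319 q [-0.15  0.26 -0.34  0.98  0.   -0.5 ]
r 0.0483 bearing -158.4 Fcw(on tool) 0.11 Frad -0.46
```

Request:
{"method": "send_rows", "body": {"deltas": [[[0,0,0,0,0,0],[0,0,0,0,0,0],[0,0,0,0,0,0],[0,0,0,0,0,0],[0,0,0,0,0,0],[0,0,0,0,0,0]]], "jaw": -1, "force": 25}}

```text
clock: 20.55
tcp_pos: [0.5094, 0.0031, 0.1119]
orientation: [0.0, -0.175, 0.985, -0.0]
wrist_force: [-0.5, -0.2, 2.2]
finger_gap: 0.0093
```

```bash
python3 st.py
```

```text
t 20.55 tcp [0.5094 0.0031 0.1119] yawy 110.1 tz [ 0.001  0.    -1.   ] F [-0.5  -0.19  2.17] gap 0.0093 q [-0.15  0.26 -0.33  0.98  0.   -0.5 ]
r 0.0475 bearing -157.9 Fcw(on tool) 0.02 Frad 0.53
```

Request:
{"method": "send_rows", "body": {"deltas": [[[-0.28,-0.1,0,0,0,0],[-0.56,-0.2,0,0,0,0],[-0.85,-0.31,0,0,0,0],[-1.13,-0.41,0,0,0,0]]]}}

```text
clock: 20.95
tcp_pos: [0.4982, -0.0011, 0.1119]
orientation: [0.001, -0.175, 0.985, -0.0]
wrist_force: [1.9, 0.4, 2.6]
finger_gap: 0.009
```

```bash
python3 st.py
```

```text
t 20.95 tcp [ 0.4982 -0.0011  0.1119] yawy 110.1 tz [ 0.001  0.    -1.   ] F [1.87 0.42 2.61] gap 0.009 q [-0.16  0.24 -0.36  0.97  0.   -0.51]
r 0.0596 bearing -158.2 Fcw(on tool) -0.3 Frad -1.89
```

Sliding with only about 1.9 N of drag. I'll carry on drawing it out.

Request:
{"method": "send_rows", "body": {"deltas": [[[-0.3,-0.11,0,0,0,0],[-0.6,-0.22,0,0,0,0],[-0.9,-0.33,0,0,0,0],[-1.2,-0.44,0,0,0,0],[-1.5,-0.55,0,0,0,0],[-1.8,-0.66,0,0,0,0]]]}}

```text
clock: 21.55
tcp_pos: [0.4801, -0.0077, 0.1118]
orientation: [0.001, -0.175, 0.985, -0.0]
wrist_force: [3.3, 1.6, 4.9]
finger_gap: 0.0094
```

```bash
python3 st.py
```

```text
t 21.55 tcp [ 0.4801 -0.0077  0.1118] yawy 110.1 tz [ 0.001  0.    -1.   ] F [3.26 1.58 4.88] gap 0.0094 q [-0.18  0.2  -0.4   0.96  0.   -0.53]
r 0.0788 bearing -158.6 Fcw(on tool) 0.29 Frad -3.62
```

Request:
{"method": "send_rows", "body": {"deltas": [[[-0.3,-0.11,0.03,0,0,0],[-0.6,-0.22,0.05,0,0,0],[-0.9,-0.33,0.05,0,0,0],[-1.2,-0.44,0.05,0,0,0],[-1.5,-0.55,0.05,0,0,0],[-1.8,-0.66,0.05,0,0,0],[-2.1,-0.76,0.05,0,0,0]]]}}

```text
clock: 22.25
tcp_pos: [0.4583, -0.0153, 0.1118]
orientation: [-0.0, -0.175, 0.985, 0.0]
wrist_force: [3.1, 0.8, 1.8]
finger_gap: 0.0093
```

```bash
python3 st.py
python3 - <<'E'
from h import *
q=shot('scene','s9.png')
b=cv2.imread('pics/s9.png')[160:250,260:380]
cv2.imwrite('pics/c9.png',cv2.convertScaleAbs(cv2.resize(b,(720,540),interpolation=cv2.INTER_CUBIC),alpha=1.6))
E
```

```text
t 22.25 tcp [ 0.4583 -0.0153  0.1118] yawy 110.1 tz [-0.001  0.    -1.   ] F [3.15 0.84 1.84] gap 0.0093 q [-0.21  0.17 -0.45  0.95 -0.   -0.56]
r 0.1019 bearing -159.1 Fcw(on tool) -0.33 Frad -3.24
```

View pics/c9.png

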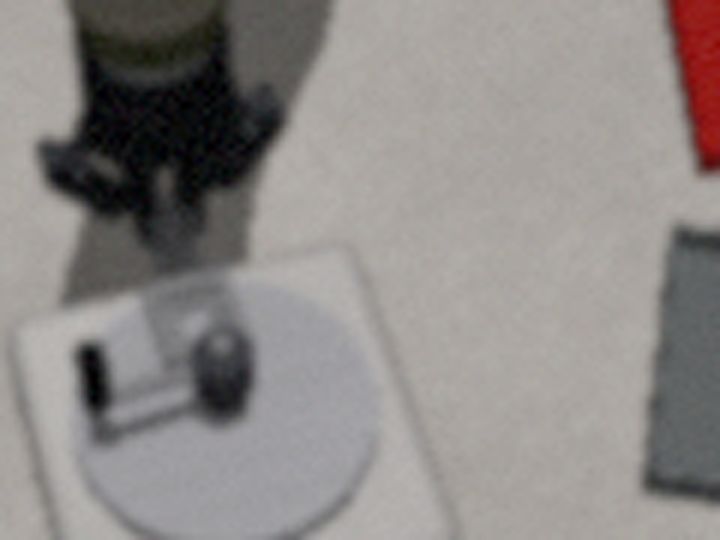

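The plate is out past the hub and still level, so I'll lift it.

Request:
{"method": "send_rows", "body": {"deltas": [[[-0.5,-0.18,0,0,0,0],[-0.9,-0.33,0.2,0,0,0],[-1.2,-0.4,0.7,0,0,0],[-1.4,-0.4,1.5,0,0,0],[-1.4,-0.4,2.5,0,0,0],[-1.4,-0.4,4,0,0,0],[-1.4,-0.4,5.5,0,0,0],[-1.4,-0.4,6,0,0,0]]]}}

```text
clock: 23.1
tcp_pos: [0.446, -0.0194, 0.1742]
orientation: [0.001, -0.175, 0.985, -0.001]
wrist_force: [-0.3, -0.9, -1.6]
finger_gap: 0.0092
```

```bash
python3 st.py
python3 - <<'E'
from h import *
q=shot('scene','s10.png'); p=shot('top','t10.png')
b=cv2.imread('pics/s10.png')[140:260,250:410]; a=cv2.imread('pics/t10.png')[105:225,280:440]
cv2.imwrite('pics/c10.png',np.hstack([cv2.convertScaleAbs(cv2.resize(i,(400,300),interpolation=cv2.INTER_CUBIC),alpha=1.6) for i in (a,b)]))
for b in silhouettes(p,'tray')[:3]:
    m=b['mask']; q=cloud(p,m); print(b['conf'],p['img'][m].mean(0).round(),cv2.minAreaRect((q[:,:2]*1000).astype(np.float32)))
E
```

```text
t 23.1 tcp [ 0.446  -0.0194  0.1742] yawy 110.1 tz [ 0.003 -0.001 -1.   ] F [-0.27 -0.86 -1.55] gap 0.0092 q [-0.22  0.09 -0.38  1.1   0.   -0.57]
r 0.1148 bearing -159.4 Fcw(on tool) -0.71 Frad 0.55
0.85 [82. 86. 84.] ((469.52569580078125, 331.26702880859375), (148.93893432617188, 173.48655700683594), 82.75337982177734)
0.78 [130.   9.   6.] ((546.311279296875, 551.1901245117188), (143.72735595703125, 172.860107421875), 66.1734619140625)
0.77 [138.  10.   7.] ((229.59527587890625, 349.3427734375), (175.22091674804688, 142.3711700439453), 6.980360507965088)
```

View pics/c10.png

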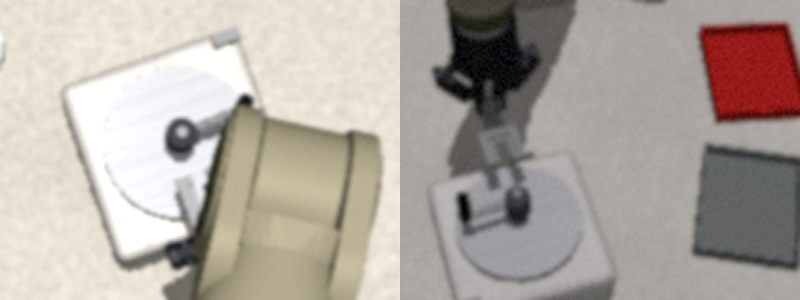

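Request:
{"method": "send_rows", "body": {"deltas": [[[0,1.5,0,0,0,0],[0,4,0,0,0,-2],[0,7,0,0,0,-5],[0,10.5,0,0,0,-8],[-0.2,14,0,0,0,-11],[-0.4,17.5,0,0,0,-14],[-0.6,21,0,0,0,-17],[-0.8,24.5,0,0,0,-20],[-1,28,0,0,0,-23],[-1,31,0,0,0,-26],[-1,33.5,0,0,0,-28],[-1,35.1,0,0,0,-28]]]}}

```text
clock: 24.45
tcp_pos: [0.4342, 0.3333, 0.1709]
orientation: [-0.001, 0.068, 0.998, -0.0]
wrist_force: [0.0, -0.7, -0.8]
finger_gap: 0.0093
```

Request:
{"method": "send_rows", "body": {"deltas": [[[0,0,-1,0,0,0],[0,0,-2.5,0,0,0],[0,0,-4.5,0,0,0],[0,0,-6.5,0,0,0],[0,0,-7.5,0,0,0],[0,0,-7.5,0,0,0]]]}}

```text
clock: 25.05
tcp_pos: [0.4335, 0.3302, 0.095]
orientation: [-0.002, 0.069, 0.998, -0.001]
wrist_force: [0.9, -0.1, -0.8]
finger_gap: 0.0097
```

```bash
python3 st.py
python3 - <<'E'
from h import *
q=shot('scene','s11.png'); p=shot('top','t11.png')
b=cv2.imread('pics/s11.png')[140:260,320:480]; a=cv2.imread('pics/t11.png')[140:260,170:330]
cv2.imwrite('pics/c11.png',np.hstack([cv2.convertScaleAbs(cv2.resize(i,(400,300),interpolation=cv2.INTER_CUBIC),alpha=1.6) for i in (a,b)]))
E
```

```text
t 25.05 tcp [0.4335 0.3302 0.095 ] yawy 82.1 tz [-0.004 -0.002 -1.   ] F [ 0.87 -0.1  -0.82] gap 0.0097 q [ 0.5   0.34 -0.26  0.97 -0.    0.64]
r 0.3317 bearing 111.2 Fcw(on tool) 0.78 Frad -0.41
```

View pics/c11.png

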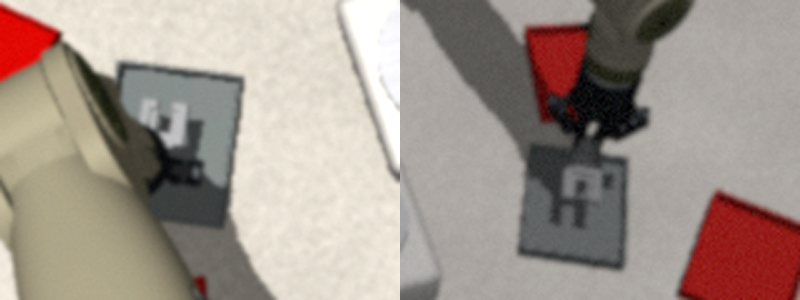

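Request:
{"method": "send_rows", "body": {"deltas": [[[0.2,0,-1.5,0,0,0],[0.4,0,-3,0,0,0],[0.4,0,-4.5,0,0,0],[0.4,0,-6,0,0,0],[0.4,0,-7,0,0,0],[0.4,0,-7,0,0,0]]]}}

```text
clock: 25.75
tcp_pos: [0.4385, 0.3315, 0.0265]
orientation: [-0.0, 0.069, 0.998, -0.0]
wrist_force: [0.6, -1.3, -1.5]
finger_gap: 0.0092
```

```bash
python3 st.py
```

```text
t 25.75 tcp [0.4385 0.3315 0.0265] yawy 82.1 tz [-0.001 -0.001 -1.   ] F [ 0.58 -1.25 -1.54] gap 0.0092 q [ 0.5   0.41 -0.34  0.82 -0.    0.64]
r 0.3311 bearing 110.3 Fcw(on tool) 0.11 Frad -1.37
```

Request:
{"method": "send_rows", "body": {"deltas": [[[0,0,-0.3,0,0,0],[0,0,-0.6,0,0,0],[0,0,-0.8,0,0,0],[0,0,-0.9,0,0,0],[0,0,-0.9,0,0,0]]]}}

```text
clock: 26.25
tcp_pos: [0.4389, 0.3319, 0.018]
orientation: [0.0, 0.069, 0.998, 0.0]
wrist_force: [-0.6, 0.1, -0.4]
finger_gap: 0.0095
```

```bash
python3 st.py
```

```text
t 26.25 tcp [0.4389 0.3319 0.018 ] yawy 82.1 tz [ 0.  0. -1.] F [-0.64  0.1  -0.38] gap 0.0095 q [ 0.5   0.42 -0.35  0.79  0.    0.64]
r 0.3313 bearing 110.2 Fcw(on tool) -0.57 Frad 0.32
```

Request:
{"method": "send_rows", "body": {"deltas": [[[0,0,-0.1,0,0,0],[0,0,-0.2,0,0,0],[0,0,-0.2,0,0,0]]]}}

```text
clock: 26.55
tcp_pos: [0.4389, 0.3318, 0.016]
orientation: [0.0, 0.069, 0.998, 0.0]
wrist_force: [0.3, -0.2, -0.7]
finger_gap: 0.0094
```

```bash
python3 st.py
```

```text
t 26.55 tcp [0.4389 0.3318 0.016 ] yawy 82.1 tz [ 0.  0. -1.] F [ 0.34 -0.18 -0.71] gap 0.0094 q [ 0.5   0.43 -0.35  0.79  0.    0.64]
r 0.3313 bearing 110.2 Fcw(on tool) 0.25 Frad -0.29
```

Request:
{"method": "send_rows", "body": {"deltas": [[[0,0,-0.08,0,0,0],[0,0,-0.15,0,0,0],[0,0,-0.15,0,0,0]]]}}

```text
clock: 26.85
tcp_pos: [0.4389, 0.3319, 0.0159]
orientation: [0.0, 0.069, 0.998, 0.0]
wrist_force: [-3.0, -1.6, 9.7]
finger_gap: 0.0096
```

```bash
python3 st.py
```

```text
t 26.85 tcp [0.4389 0.3319 0.0159] yawy 82.1 tz [ 0.001  0.    -1.   ] F [-3.02 -1.63  9.69] gap 0.0096 q [ 0.5   0.43 -0.36  0.79 -0.    0.64]
r 0.3313 bearing 110.2 Fcw(on tool) -3.39 Frad -0.49
```

The plate is on the tray floor (z 0.0159 as expected). I'll ease the pressure and open the jaws slowly.

Request:
{"method": "send_rows", "body": {"deltas": [[[0,0,0.12,0,0,0],[0,0,0.12,0,0,0],[0,0,0.12,0,0,0]]]}}

```text
clock: 27.15
tcp_pos: [0.439, 0.332, 0.0159]
orientation: [0.0, 0.069, 0.998, 0.0]
wrist_force: [0.3, 0.4, 2.9]
finger_gap: 0.0096
```

Request:
{"method": "send_rows", "body": {"deltas": [[[0,0,0,0,0,0],[0,0,0,0,0,0],[0,0,0,0,0,0],[0,0,0,0,0,0],[0,0,0.5,0,0,0],[0,0,2,0,0,0],[0,0,4,0,0,0],[0,0,7,0,0,0],[0,0,10,0,0,0],[-1,2,14,0,0,0],[-3,5,18,0,0,0],[-5,8,20,0,0,0]]], "jaw": -0.3}}

```text
clock: 28.35
tcp_pos: [0.3897, 0.4127, 0.2196]
orientation: [0.002, 0.07, 0.998, 0.002]
wrist_force: [0.6, 0.2, -0.4]
finger_gap: 0.0298
```

Request:
{"method": "send_rows", "body": {"deltas": [[[-3,3,0,0,0,0],[-6,6,0,0,0,0],[-9,9,0,0,0,0],[-11,12,0,0,0,0],[-13,14,0,0,0,0],[-13,14,0,0,0,0]]]}}

```text
clock: 28.95
tcp_pos: [0.2561, 0.554, 0.2158]
orientation: [-0.0, 0.066, 0.998, 0.0]
wrist_force: [-0.5, -0.4, -0.3]
finger_gap: 0.0299
```

```bash
python3 st.py
python3 - <<'E'
from h import *
q=shot('scene','s12.png'); p=shot('top','t12.png')
b=cv2.imread('pics/s12.png')[140:290,180:480]; a=cv2.imread('pics/t12.png')[90:240,180:510]
cv2.imwrite('pics/c12.png',np.vstack([cv2.convertScaleAbs(cv2.resize(i,(600,300),interpolation=cv2.INTER_CUBIC),alpha=1.4) for i in (a,b)]))
for c,p in (('t',p),('s',q)):
    v,u=np.mgrid[0:400,0:640]; P=pts(p,np.c_[u.ravel(),v.ravel()])
    k=(abs(P[:,0]-.467)<.06)&(abs(P[:,1]-.33)<.05)&(p['z_map'].ravel()>0)
    Q=P[k]; t=Q[Q[:,2]>.03]; print(c,'tab',len(t),t.mean(0),t[:,2].max(),cv2.minAreaRect((t[:,:2]*1000).astype(np.float32)))
    pl=Q[(Q[:,2]>.0065)]; print('plate',cv2.minAreaRect((pl[:,:2]*1000).astype(np.float32)))
    for n in('case','reel','jar'): print(n,[np.round(b['box'],1) for b in find_in(p,n)[:1]])
E
```

```text
t 28.95 tcp [0.2561 0.554  0.2158] yawy 82.4 tz [-0.001  0.001 -1.   ] F [-0.51 -0.37 -0.3 ] gap 0.0299 q [1.01 0.39 0.11 1.3  0.   1.14]
r 0.6103 bearing 119.2 Fcw(on tool) -0.63 Frad -0.08
t tab 34 [0.43749324 0.33061298 0.03735736] 0.04485931170861007 ((437.57196044921875, 331.1677551269531), (10.302580833435059, 21.65555191040039), 77.28211212158203)
plate ((466.8701171875, 329.70513916015625), (117.01573944091797, 97.78642272949219), 0.8795095682144165)
case [array([484.8, 190.2,  46.4,  60.5])]
reel [array([271.6, 124.3,  20.5,  21.1])]
jar [array([453.3, 112. ,  21.2,  18.9])]
s tab 24 [0.4409707  0.33286505 0.03605659] 0.04074301305250619 ((440.984375, 332.8988952636719), (10.023994445800781, 24.238037109375), 78.65290832519531)
plate ((465.7855529785156, 331.111572265625), (117.31139373779297, 97.3808822631836), 1.8389182090759277)
case [array([189.9, 219.2,  49.8,  45.3])]
reel [array([368.1, 276.6,  23.1,  20.9])]
jar [array([204.6, 276.4,  14.9,  17. ])]
```

View pics/c12.png

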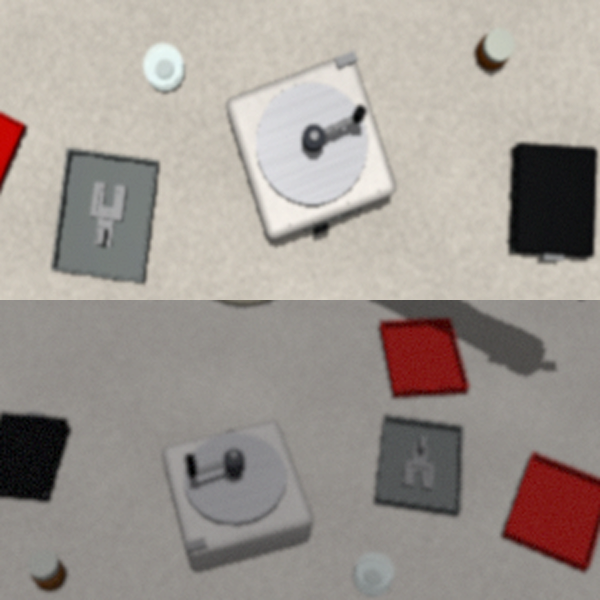

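The plate lies flat in the middle of the grey tray at about (107,210) in the upper pane. The tab top is at z ≈ 0.037–0.038, and the bystanders have not moved.

```bash
python3 -c "
from workcell import *
print(get_state()['qvel'].round(3)); print(hand_in())"
```

```text
[0.001 0.003 0.003 0.    0.001 0.003]
the job is handed in; nothing more can be done
None
```

The job is done and handed in at about 29 s of the 72 s allowed.

- **Nut:** I cranked the knob clockwise with the fingers loosely round it. It gave that way at a steady 5–6 N of running friction. After roughly 200° the force climbed from 6.6 to 10.4 N at the stop. That twists the spindle about 0.07 rad by the stated stiffness, below the 0.11 limit. I then backed off until the force was near zero and lifted away.
- **Plate:** The nut's collar measured about 11.4 mm above the disc, clear of the 9 mm rim. I gripped the tab with 25 N and drew the plate out level about 54 mm; the drag stayed under 4 N. It was then lifted, carried over and set down in the grey tray. The arm pressed down with about 10 N for a moment before I eased off and let go.
- **Last checks:**
  - The plate sits inside the grey tray, and its tab top measured about 37 mm above the bench (38 mm expected if lying flat).
  - The case, reel and jar are within about 2 pixels of where they started.
  - The red look-alike trays were not touched.
  - The arm is still and clear of everything.

No check failed. Two readings were off without affecting the job:
- A steady 2–4 N sideways force outward from the nut's axis showed in the later part of the winding.
- One depth reading on the tab was noisy, at 45 mm.

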